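Strip the blender jar for washing

ROBOT

A 6-joint arm with a two-finger parallel gripper is mounted at the origin on a cart in front of the work surface, level with it; the furniture and walls round the work are solid. World frame = base frame: x ahead of the robot, y to its left, z up, the work surface at z = 0. Lengths are in mm, angles in rad, forces in N, time in s.
With the tool pointing down it reaches from about 350 to 725 mm from the base axis. Payload 4.3 kg.
Tool frame: the origin (TCP) lies where the fingers leave the gripper's body, on its centre line; the fingertips stand 73 mm ahead of it and the grasp point (between the pads) lies 54 mm ahead of it; z points along the fingers, y is the line along which they close (so a half turn about z gives the same grasp; the last joint's range is limited). The gripper opens to 85 mm and grips with 20 to 120 N. Pads are 22 mm wide; open, the fingers measure 114 mm over their backs; the gripper's body (76 mm by 85 mm) begins 54 mm behind the grasp point. The pads swing forward as they close: fully open they stand 13 mm farther back than shut.
Start: joints at [-1.416, 0.377, 0.081, 1.274, 0, 1.46], TCP at [150.495, -554.987, 303.929] pointing down, gripper open.
Joint ranges: [-2.72, 2.72], [-0.84, 1.66], [-1.02, 1.22], [-1.77, 2.12], [-1.37, 1.28], [-3.14, 3.14]. Speed limits (rad/s): [2.57, 2.57, 3.14, 3.14, 3.14, 3.14].

INTERFACE

Orientations are given as [roll, pitch, yaw] about the fixed x, y, z axes, in that order (R = Rz(yaw) Ry(pitch) Rx(roll)).
In Python, from cell import ctrl gives the robot as it stands.
- The arm moves only by the shell command python3 -m creep 'ROWS'. ROWS is JSON, a list of rows, each a list of 5 numbers: the finger opening in mm, from 0 to 85.4, then the shift along the world's x, y, z in units of 30 mm (1.0 is 30 mm), then the turn about the world's z in units of 6 degrees (1.0 is 6 degrees). A call has 1 to 10 rows; each row shifts and turns the commanded pose from where the row before left it; what a row does not reach is not made up. A row lasts 1/12 s, in which the tool goes at most 41.7 mm and 7.16 degrees, less where a joint would pass 70% of its speed; a pose out of reach is approached as far as the arm can. A call is refused whole if a number of a shift passes 1 or a number of a turn 1, either way. A call with a gripper value outside its range is refused whole. The fingers move at their own pace and stop on an object; the grip force is fixed at half the most. Time passes only in rows, so rows that do not move let the fingers close. It gives the time, the measured TCP pose, the force, the opening and the grip force at its end, in the units of the state.
- ctrl.observe(): the state, without advancing time (a new reading comes with each control period).
- ctrl.snapshot(name): name is "side" or "top" or "wrist"; returns the picture (480x640x3 uint8, red, green, blue); there is no depth.
- ctrl.camera_params(name): a dict with "intrinsics" (3x3 intrinsics, pixels), "R" (3x3) and "t" (3): a world point X has camera coordinates R X + t; the wrist camera has in their place "T_tool_cam" (4x4, takes a point from camera to tool coordinates, whose origin is the TCP and whose axes are the flange's). Camera axes: x right, y down, z forward; pixel columns grow to the right and rows downward; lengths in mm; the calibration is good to about 2 mm. A picture is of the moment at which its call begins: read the wrist's pose just before it. camera_params takes no time and is no camera call.
- ctrl.sign_off(): hands the job in; it is judged then, once.
Trained networks look in the newest picture that a camera, given by its name, has taken for a name from the list of things; names that differ only in an ending like _2 or _b are one class to them, and where a whole thing is asked for, a point or a joint stands for the part that bears it (a point fixed in the world has none). Each returns a list of dicts, best first, with "p" (0 to 1); they miss things now and then, are a little off and sometimes report something else, mostly with a low value. They report only what shows in the picture. A call takes as long as a camera call.
- ctrl.spot_in(label, camera): "extent" ([centre column, centre row, width, height] in pixels, round what is visible of it).
- ctrl.mark_of(label, camera): "uv" ([column, row] in pixels: a listed point, or the origin of a listed thing).
The state is a dict: "clock": time; "qpos": joint angles; "qd": joint speeds; "joint_torque": joint torques, N m; "position": TCP position; "tool_rot": TCP orientation; "ft_force": force on the tool from outside, world axes, zero at the start; "ft_torque": the same for the moment, N m; "width": opening from 0.0 (shut) to 1.0 (fully open); "grasp_force": force on a finger pad.
Only numpy, scipy, OpenCV 4.12 (cv2) and the standard library are available. Lean on these libraries where they do the work, as an engineer would, in place of code of your own. Each camera call takes 0.05 s, during which the arm holds its last target. There are 200 camera calls.

TASK

Take the upside-down blender jar apart for washing: unscrew the threaded collar and set it down, lip up, on the middle of the round wooden coaster; lay the grey cushion ring from under it flat in the small white dish so that it is not lost; and stand the blade unit blades down in the egg cup, its flange level on the cup's rim, so that nobody gets cut. Never tip the blade unit over, and do not push the drinking glass or the salt shaker about.

Things in the scene. Friction and masses are not known exactly. Their poses are not given: they have to be found in the camera images.
- jar: Clear glass blender jar standing fast, upside down, on its 100 mm wide mouth; does not turn. At its top a round upright neck, 46 mm across, 25 mm high, bore 38 mm, rim 100 mm above the foot, with an outside thread 55 mm across. On the rim lie, from below: blade unit's flange, ring, collar. Origin: centre of its foot, on the wooden stove cover (level, 50 mm above the range top); z up.
- collar: Black ribbed collar, 67 mm across, 38 mm high, screwed on the jar's neck: a lip 4 mm thick at its top, with a 40 mm hole, presses on the ring. Right-hand two-start thread, light: turned anticlockwise from above it rises 17.6 mm a turn and is free after 0.5 to 0.6 turn (3.3 to 3.7 rad); then lift 60 mm, clear of the coupling. Grip across its outside. Origin: centre of underside; z up (lip up).
- ring: Grey cushion ring (firm), 49 mm outside, 30 mm inside, 7 mm thick, round the coupling on the blade unit's flange, seen through the collar's hole; it overhangs the flange by 1 mm and the thread lies 7 mm or more below it. Once the collar is off it lifts straight up over the coupling, which stands 19 mm above its top. Origin: centre of its underside. 25 g.
- blade_unit: Steel flange 47 mm across, 6 mm thick with its gasket, resting on the neck's rim; on it a shoulder 26 mm across, 3 mm high, then the grey drive coupling to grip, 23 mm across, 23 mm high (its top 32 mm above the flange's underside, seen through the ring). Below the flange a 15 mm hub and blades, 24 mm across, 21 mm deep. Origin: centre of the flange's underside; z up, blades down. About 90 g.
- coaster: Round wooden coaster, 96 mm across, 10 mm thick, lying loose on the stove cover: the place for the collar. Origin: centre of its underside.
- egg_cup: White egg cup on a foot, 58 mm high, foot 48 mm across, rim 42 mm outside and 36 mm inside, bowl 36 mm deep, standing loose: the place for the blade unit, whose flange lies on the cup's rim with the blades inside. Origin: centre of its foot's underside.
- dish: Small shallow round white dish, 120 mm across, 13 mm high, its flat floor 90 mm across and 4 mm above the underside, standing loose: the place for the cushion ring. Origin: centre of its underside.
- glass: Clear drinking glass, 80 mm across, 91 mm high, a bystander to be left where it stands. Origin: centre of its underside.
- salt_shaker: Salt shaker, 44 mm across, 90 mm high, a bystander to be left where it stands. Origin: centre of its underside.

How it is judged (in metres and radians):
At the end, for the whole second after the job is handed in: The collar stands lip up on the coaster, within 15 mm of its centre; the blade unit's flange lies level on the upright egg cup's rim, within 10 mm of its centre, blades inside; the cushion ring lies flat on the dish's floor, within 22 mm of its centre; all are released and at rest (horizontal distance between collar and coaster below 0.015 m and z of collar in the frame of coaster between 0.007 and 0.013 m and angle between each of collar, blade_unit, egg_cup's own z axis and vertical below 0.12 rad and horizontal distance between blade_unit and egg_cup below 0.01 m and z of blade_unit in the frame of egg_cup between 0.055 and 0.062 m and horizontal distance between ring and dish below 0.022 m and z of ring in the frame of dish below 0.014 m and (angle between ring's own z axis and vertical below 0.12 rad or angle between ring's own z axis and vertical above 3.02 rad) and linear speed of each of collar, blade_unit, ring below 0.02 m/s); the robot touches nothing.
It fails at once if the blade unit is tipped over (angle between blade_unit's own z axis and vertical above 0.9 rad).
It fails at once if the drinking glass is pushed more than 30 mm or knocked over (distance of glass from where it was at the start of the episode above 0.03 m or angle between glass's own z axis and vertical above 0.4 rad).
It fails at once if the salt shaker is pushed more than 30 mm or knocked over (distance of salt_shaker from where it was at the start of the episode above 0.03 m or angle between salt_shaker's own z axis and vertical above 0.4 rad).
It also fails if it takes over 90 s, if anything falls off the work surface, if the arm or the gripper's body presses on something with over 40 N, if the wrist force passes 120 N, or if a joint passes its speed limit or range.

## Working session

There is one attempt and no reset: what is moved stays moved. The work goes in short steps, Python scripts to look and compute and a shell command to move; the robot and the scene stay as the last step left them, time stands still between calls to the robot, and variables do not carry over. Pictures are saved under pics/ and viewed, at most 18 in all, crops included, and the job is handed in when it is done.

```bash
ls; mkdir -p pics; python3 - <<'E'
from cell import ctrl
import cv2
o=ctrl.observe();print({k:o[k] for k in('clock','position','tool_rot','ft_force','width')})
for n in('top','side'):
    im=ctrl.snapshot(n);cv2.imwrite(f'pics/{n}0.png',im[:,:,::-1])
    for l in 'jar collar ring blade_unit coaster egg_cup dish glass salt_shaker'.split():
        a=ctrl.mark_of(l,n)[:1];b=ctrl.spot_in(l,n)[:1]
        print(n,l,[(d['uv'],d['p']) for d in a],[(d['extent'],d['p']) for d in b])
    print(ctrl.camera_params(n))
print(ctrl.camera_params('wrist'))
E
```

```text
pics
{'clock': 0.0, 'position': array([ 150.40664699, -554.46610441,  302.9713861 ]), 'tool_rot': array([-3.13960978e+00, -2.10745482e-04,  2.64805324e-01]), 'ft_force': array([-0.69304511, -0.23389973, -0.44171239]), 'width': 1.0035938944937828}
top jar [([317.0, 272.7], 0.84)] [([199.1, 279.8, 46.6, 43.9], 0.65)]
top collar [([319.2, 270.5], 0.64)] [([316.9, 271.1, 34.5, 33.7], 0.79)]
top ring [([317.2, 268.2], 0.54)] [([317.1, 270.6, 35.5, 31.1], 0.62)]
top blade_unit [([318.9, 265.3], 0.72)] [([317.4, 267.9, 15.0, 17.1], 0.75)]
top coaster [([266.5, 223.2], 0.9)] [([265.2, 223.1, 44.6, 46.2], 0.93)]
top egg_cup [([388.6, 218.6], 0.68)] [([392.1, 219.4, 23.0, 24.0], 0.92)]
top dish [([445.1, 276.0], 0.93)] [([445.3, 277.6, 59.4, 58.5], 0.75)]
top glass [([205.3, 279.0], 0.79)] [([198.0, 277.4, 46.6, 39.5], 0.89)]
top salt_shaker [] [([311.1, 195.4, 22.3, 21.4], 0.85)]
{'intrinsics': array([[526.42722865,   0.        , 323.78889287],
       [  0.        , 526.42722865, 236.48891654],
       [  0.        ,   0.        ,   1.        ]]), 'R': array([[-0.01997708, -0.99975144, -0.0098
[... 977 characters left out ...]
88,  0.00272099],
       [-0.40107444, -0.11324633, -0.90901846],
       [ 0.87657002,  0.24072177, -0.41674697]]), 't': array([-156.30693822,  321.40211944,  858.46950522])}
{'intrinsics': array([[412.07816404,   0.        , 318.80829075],
       [  0.        , 412.07816404, 236.10940021],
       [  0.        ,   0.        ,   1.        ]]), 'T_tool_cam': array([[-1.06577466e-03, -9.63816284e-01, -2.66565253e-01,
         6.72946550e+01],
       [ 9.99999216e-01, -8.51899915e-04, -9.17969646e-04,
        -3.04595657e-01],
       [ 6.57667176e-04, -2.66566022e-01,  9.63816436e-01,
        -7.01270112e+01],
       [ 0.00000000e+00,  0.00000000e+00,  0.00000000e+00,
         1.00000000e+00]])}
```

```bash
cat > h.py <<'E'
import numpy as np, cv2
from cell import ctrl
from scipy.spatial.transform import Rotation as Ro
def ray(cam,uv,o=None):
    P=ctrl.camera_params(cam);d=np.linalg.inv(P['intrinsics'])@[uv[0],uv[1],1]
    if cam=='wrist':
        T=P['T_tool_cam'];R=Ro.from_euler('xyz',o['tool_rot']).as_matrix()
        return R@T[:3,3]+o['position'],R@T[:3,:3]@d
    return -P['R'].T@P['t'],P['R'].T@d
def atz(cam,uv,z,o=None):
    c,d=ray(cam,uv,o);return c+d*(z-c[2])/d[2]
def proj(X,o):
    P=ctrl.camera_params('wrist');T=P['T_tool_cam'];R=Ro.from_euler('xyz',o['tool_rot']).as_matrix()
    x=T[:3,:3].T@(R.T@(np.array(X,float)-o['position'])-T[:3,3]);q=P['intrinsics']@x;return q[:2]/q[2]
E
python3 - <<'E'
from h import *
for l,uv,z in[('collar top ext',(317,271),172),('collar top',(317,271),160),('blade top',(317.4,267.9),182),('coaster',(265.2,223.1),60),('cup',(392.1,219.4),108),('dish',(445.3,277.6),63),('glass',(198,278),120),('salt',(311,195),140)]:
    print(l,atz('top',uv,z))
for l,uv,z in[('blade coupling',(293.1,239.2),170),('jar',(296.5,300.2),50),('cup',(382.6,281.3),50),('dish',(433.6,322),50),('salt',(309.9,261.3),50),('coaster',(255.7,269.3),50)]: print(l,atz('side',uv,z))
E
```

```text
collar top ext [422.33008158  -0.74953253 172.        ]
collar top [422.72132809  -0.48396938 160.        ]
blade top [427.81556427  -1.83312054 182.        ]
coaster [530.27632066 110.37315481  60.        ]
cup [ 526.32516437 -154.41485505  108.        ]
dish [ 406.57906154 -267.50610408   63.        ]
glass [414.8755123 238.8260333 120.       ]
salt [574.56712646   9.07047559 140.        ]
blade coupling [428.26141597   2.47724292 170.        ]
jar [408.24095038  -9.06869239  50.        ]
cup [ 530.1872562  -156.96829286   50.        ]
dish [ 400.29780221 -273.68794732   50.        ]
salt [578.46964174  12.60849443  50.        ]
coaster [510.1514593  113.51581754  50.        ]
```

View pics/top0.png

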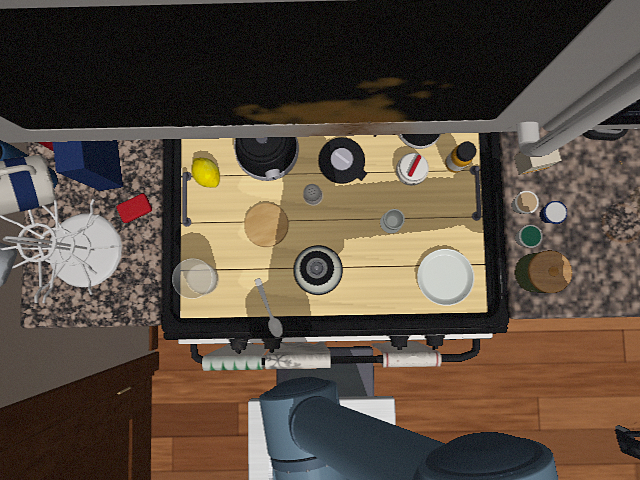

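View pics/side0.png

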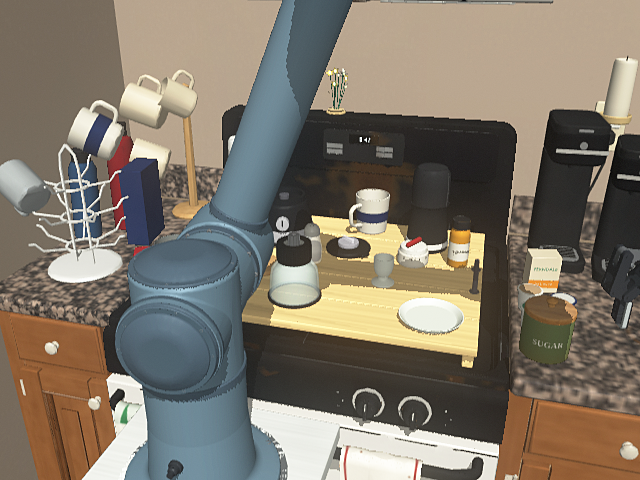

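The pictures show the jar centre-front at about (317,271) in the top view, with the glass at left (195,278). The coaster is at (265,223), the salt shaker at (312,194), the egg cup at (392,219) and the dish at (445,277). The heights are consistent with a cover at z = 50. Next I move over the jar.

```bash
python3 -m creep '[[85,0.48,0.97,0,0],[85,0.48,0.97,0,0],[85,0.48,0.97,0,0],[85,0.48,0.97,0,0],[85,0.48,0.97,0,0],[85,0.48,0.97,0,0],[85,0.48,0.97,0,0],[85,0.48,0.97,0,0],[85,0.48,0.97,0,0],[85,0.48,0.97,0,0]]'
python3 -m creep '[[85,0.48,0.97,0,0],[85,0.48,0.97,0,0],[85,0.48,0.97,0,0],[85,0.48,0.97,0,0],[85,0.48,0.97,0,0],[85,0.48,0.97,0,0],[85,0.48,0.97,0,0],[85,0.48,0.97,0,0],[85,0.48,0.97,0,0],[85,0,0,0,0]]'
python3 - <<'E'
from h import *
ctrl.snapshot('wrist')
o=ctrl.observe();im=ctrl.snapshot('wrist');cv2.imwrite('pics/w1.png',im[:,:,::-1])
print(o['clock'],o['position'],o['tool_rot'],o['qpos'])
Z=dict(collar=167,blade_unit=182,coaster=60,egg_cup=108,dish=63,glass=141,salt_shaker=140,jar=150)
for l,z in Z.items():
    for d in ctrl.spot_in(l,'wrist')[:1]: print(l,d['extent'],d['p'],atz('wrist',d['extent'][:2],z,o))
E
```

```text
clock: 2.73
position: [294.9, -262.6, 304.1]
tool_rot: [3.141, -0.0, 0.264]
ft_force: [1.3, 0.0, 0.3]
width: 0.996
grasp_force: 0.0
clock: 3.57
position: [425.9, 1.9, 304.1]
tool_rot: [-3.14, -0.002, 0.271]
ft_force: [-0.2, -0.8, 0.0]
width: 0.991
grasp_force: 0.0
3.6167 [ 4.24886047e+02 -2.51189726e-02  3.03994781e+02] [ 3.14145313e+00 -5.69592018e-04  2.70026652e-01] [-1.49656256e-01  7.43020730e-02 -3.09029491e-01  1.18688775e+00
  1.04676510e-04  2.72190982e+00]
collar [321.9, 238.9, 122.9, 133.2] 0.65 [433.45018168   1.17197926 167.        ]
blade_unit [318.6, 245.9, 55.9, 61.1] 0.61 [433.67615466   3.00681148 182.        ]
coaster [207.5, 52.8, 140.8, 102.2] 0.94 [514.29990576 106.53092433  60.        ]
egg_cup [581.4, 139.0, 113.3, 67.2] 0.86 [ 523.76098896 -143.5371283   108.        ]
dish [594.5, 310.1, 91.0, 125.8] 0.92 [ 406.21930676 -240.202083     63.        ]
glass [26.8, 139.2, 53.5, 105.0] 0.57 [438.18890845 171.18243815 141.        ]
salt_shaker [371.9, 10.4, 57.9, 16.4] 0.9 [550.10256289   6.81629964 140.        ]
jar [321.5, 189.8, 134.3, 108.5] 0.73 [455.69333978   7.45917729 150.        ]
```

View pics/w1.png

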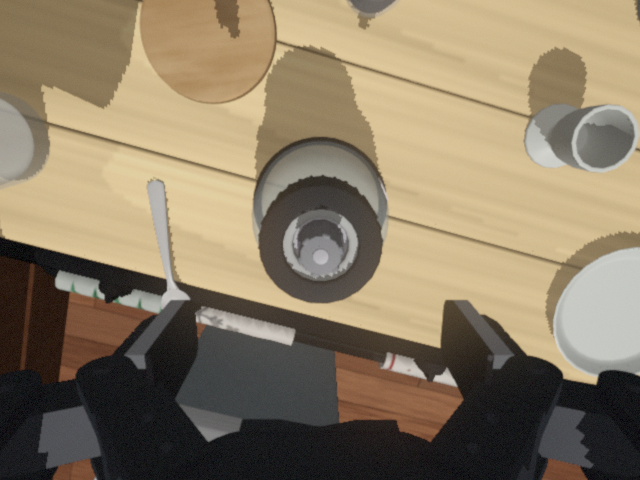

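The wrist view shows the collar's top disc at columns 259–383 and rows 178–302, centred on about (321,240). The coupling top is at (320,257), the coaster at upper left, the cup rim at (604,138) and the dish at right.

```bash
python3 - <<'E'
from h import *
o=ctrl.observe()
print(atz('wrist',(321,240),167,o),atz('wrist',(320,244),165,o),atz('wrist',(320,257),182,o),atz('wrist',(604,138),108,o))
for X in((428,0,167),):
  a=np.linspace(0,6.28,9);print([np.round(proj((X[0]+33.5*np.cos(t),X[1]+33.5*np.sin(t),167),o)) for t in a])
# triangulate coupling / collar top with fixed cams
E
```

```text
[431.66629424  -1.41549095 167.        ] [428.85125551  -1.63619685 165.        ] [427.29702692  -2.01364439 182.        ] [ 525.8834789  -160.49472415  108.        ]
[array([334., 184.]), array([283., 191.]), array([254., 230.]), array([262., 276.]), array([301., 303.]), array([347., 297.]), array([378., 262.]), array([373., 215.]), array([334., 184.])]
```

```bash
python3 -m creep '[[85,0.1,-0.06,0,0],[85,0,0,-0.9,0],[85,0,0,-0.9,0],[85,0,0,-0.9,0],[85,0,0,0,0]]'
python3 - <<'E'
from h import *
ctrl.snapshot('wrist');o=ctrl.observe();im=ctrl.snapshot('wrist');cv2.imwrite('pics/w2.png',im[:,:,::-1]);print(o['position'])
E
```

```text
clock: 4.48
position: [424.0, -3.7, 218.6]
tool_rot: [-3.138, 0.008, 0.264]
ft_force: [-1.2, -0.0, 0.7]
width: 0.995
grasp_force: 0.0
[424.95997755  -3.81471711 220.88286548]
```

View pics/w2.png

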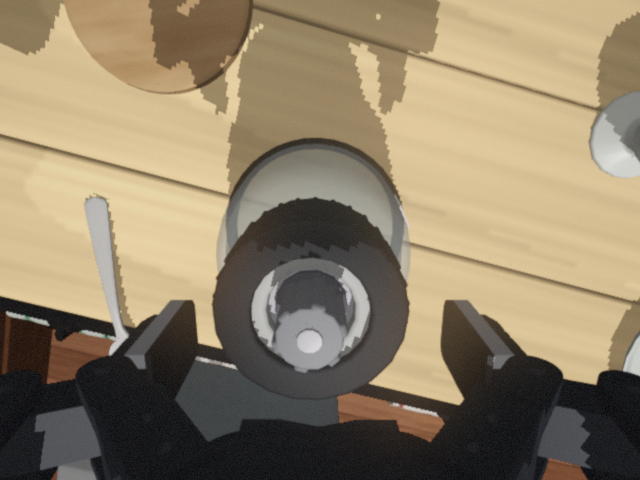

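The collar disc spans columns 213–408 with its bottom edge at row 398. The hole centre is at (311,313) and the coupling top at (309,340).

```bash
python3 - <<'E'
from h import *
o=ctrl.observe();print(o['position'])
print(atz('wrist',(311,313),167,o),atz('wrist',(309,340),182,o))
for x,y in((427,-1),(428,0)):
  P=np.array([proj((x+33.5*np.cos(t),y+33.5*np.sin(t),167),o) for t in np.linspace(0,6.28,90)]);print(x,y,P.min(0),P.max(0))
E
```

```text
[426.39458083  -3.98427221 222.69653126]
[431.10714403   0.51537318 167.        ] [4.29576880e+02 4.24195615e-01 1.82000000e+02]
427 -1 [212.58704538 228.55659649] [411.86517659 409.3532244 ]
428 0 [210.22685187 224.77876351] [409.98264614 406.43922637]
```

```bash
python3 -m creep '[[85,0.13,0.1,-0.3,0],[85,0,0,-0.4,0],[85,0,0,0,0],[62,0,0,0,0],[60,0,0,0,0],[60,0,0,0,0],[60,0,0,0,0],[60,0,0,0,0]]'
```

```text
clock: 5.25
position: [431.9, -0.8, 203.5]
tool_rot: [3.141, -0.003, 0.265]
ft_force: [-2.1, 1.1, 5.6]
width: 0.759
grasp_force: 65.7
```

```bash
python3 -m creep '[[60,0,0,0.01,1],[60,0,0,0.01,1],[60,0,0,0.01,1],[60,0,0,0.01,1],[60,0,0,0.01,1]]'
```

```text
clock: 5.67
position: [432.2, -0.1, 205.1]
tool_rot: [3.141, -0.004, 0.793]
ft_force: [-0.7, 4.4, 6.9]
width: 0.757
grasp_force: 66.4
```

```bash
python3 -m creep '[[60,0,0,0.01,1],[60,0,0,0.01,1],[60,0,0,0.01,1],[60,0,0,0.01,1],[60,0,0,0.01,1],[60,0,0,0.01,1],[60,0,0,0.01,1],[60,0,0,0.01,1],[60,0,0,0.01,1],[60,0,0,0.01,1]]';python3 -m creep '[[60,0,0,0.01,1],[60,0,0,0.01,1],[60,0,0,0.01,1],[60,0,0,0.01,1],[60,0,0,0.01,1],[60,0,0,0.01,1],[60,0,0,0.01,1],[60,0,0,0.01,1],[60,0,0,0.01,1],[60,0,0,0.01,1]]'
```

```text
clock: 6.5
position: [430.0, 1.1, 207.8]
tool_rot: [3.141, -0.006, 1.841]
ft_force: [-5.9, 7.7, 11.2]
width: 0.758
grasp_force: 67.1
clock: 7.33
position: [429.2, 0.7, 210.7]
tool_rot: [3.138, -0.003, 2.888]
ft_force: [-7.3, 6.6, 12.3]
width: 0.76
grasp_force: 67.2
```

```bash
python3 -m creep '[[60,0,0,0.02,1],[60,0,0,0.02,1],[60,0,0,0.02,1],[60,0,0,0.02,1],[60,0,0,0.02,1],[60,0,0,0.01,1],[60,0,0,0.01,1],[60,0,0,0.01,1],[60,0,0,0.01,1],[60,0,0,0.01,1]]';python3 -m creep '[[60,0,0,0.01,1],[60,0,0,0.01,0.8],[60,0,0,0.1,0],[60,0,0,0.1,0],[60,0,0,0,0]]'
```

```text
clock: 8.17
position: [430.3, -0.6, 214.5]
tool_rot: [3.14, -0.0, -2.348]
ft_force: [-2.7, 1.0, 1.6]
width: 0.761
grasp_force: 65.7
clock: 8.58
position: [431.3, -1.0, 221.5]
tool_rot: [-3.141, 0.0, -2.167]
ft_force: [-2.2, 0.6, 2.8]
width: 0.758
grasp_force: 66.7
```

```bash
python3 -m creep '[[60,0,0,0.8,0],[60,0,0,0.8,0],[60,0,0,0.8,0],[60,0,0,0,0]]'
python3 - <<'E'
from h import *
im=ctrl.snapshot('side');cv2.imwrite('pics/s3.png',cv2.resize(im[120:370,190:510,::-1],(768,600)))
ctrl.snapshot('top')
for l,z in dict(coaster=60,egg_cup=108,dish=63,ring=163,blade_unit=182).items():
    for d in ctrl.spot_in(l,'top')[:1]: print(l,d['extent'],d['p'],atz('top',d['extent'][:2],z))
E
```

```text
clock: 8.92
position: [433.8, -1.3, 297.4]
tool_rot: [-3.133, 0.004, -2.166]
ft_force: [1.2, -1.5, -0.1]
width: 0.759
grasp_force: 66.6
coaster [249.7, 216.6, 12.0, 20.1] 0.66 [544.97539563 143.40851554  60.        ]
egg_cup [390.3, 220.1, 27.2, 24.3] 0.67 [ 524.96532886 -150.7037186   108.        ]
dish [445.6, 277.6, 57.6, 55.1] 0.64 [ 406.56638081 -268.13458478   63.        ]
```

View pics/s3.png

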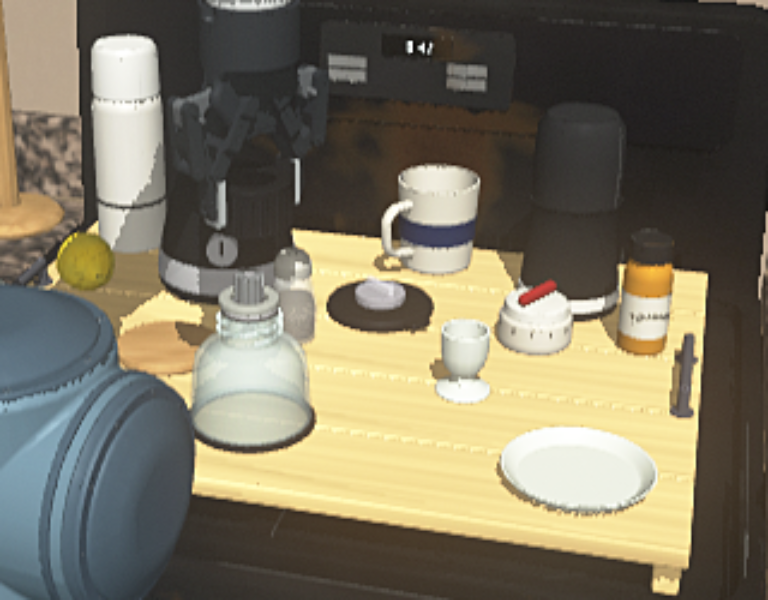

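The collar is in the gripper. The ring and blade unit stay on the jar. Next, over the coaster.

```bash
python3 -m creep '[[60,0.66,0.74,0,0],[60,0.66,0.74,0,0],[60,0.66,0.74,0,0],[60,0.66,0.74,0,0],[60,0.66,0.74,0,0],[60,0,0,0,0]]'
python3 - <<'E'
from h import *
ctrl.snapshot('wrist');o=ctrl.observe();im=ctrl.snapshot('wrist');cv2.imwrite('pics/w4.png',im[:,:,::-1]);print(o['clock'],o['position'],o['tool_rot'])
for d in ctrl.spot_in('coaster','wrist')+ctrl.mark_of('coaster','wrist'):print(d)
P=[np.round(proj((531+48*np.cos(t),111+48*np.sin(t),60),o)) for t in np.linspace(0,6.28,9)];print(*P)
E
```

```text
clock: 9.77
position: [532.6, 113.3, 291.0]
tool_rot: [3.141, 0.002, -2.161]
ft_force: [1.0, -0.4, 0.2]
width: 0.754
grasp_force: 66.6
9.8167 [530.92868155 111.72321728 291.01809353] [ 3.14028205e+00 -7.58721632e-04 -2.16201388e+00]
{'extent': [320.0, 195.1, 126.6, 98.9], 'p': 0.62}
{'extent': [354.9, 39.0, 157.9, 78.1], 'p': 0.45}
{'uv': [319.3, 206.3], 'p': 0.78}
[265. 249.] [305. 274.] [352. 265.] [380. 227.] [372. 179.] [330. 151.] [280. 161.] [254. 203.] [265. 249.]
```

View pics/w4.png

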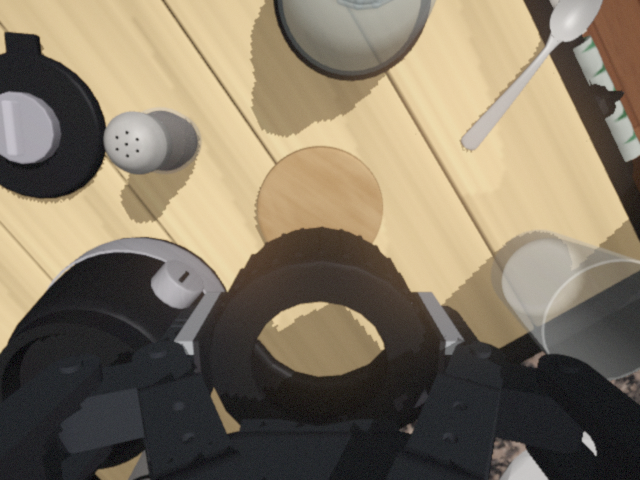

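```bash
python3 - <<'E'
from h import *
o=ctrl.observe()
from scipy.optimize import least_squares
def f(p):
    P=np.array([proj((p[0]+48*np.cos(t),p[1]+48*np.sin(t),60),o) for t in np.linspace(0,6.28,80)])
    return [P[:,0].min()-257,P[:,0].max()-383,P[:,1].min()-146]
s=least_squares(f,[531,111]);print(s.x,f(s.x),o['position'])
print('hole',atz('wrist',(319.5,340),254,o))
E
```

```text
[525.97715283 108.03733065] [np.float64(-1.2145381557785129), np.float64(1.2145430734656202), np.float64(0.0942463608536741)] [529.12052565 109.65197698 291.78948998]
hole [525.33154827 105.01839555 254.        ]
```

```bash
python3 -m creep '[[60,-0.08,-0.04,-0.9,0],[60,0,0,-0.9,0],[60,0,0,-0.9,0],[60,0,0,-0.9,0],[60,0,0,-0.9,0],[60,0,0,-0.5,0],[60,0,0,0,0]]'; python3 -m creep '[[60,0,0,-0.05,0],[60,0,0,-0.05,0],[60,0,0,0,0]]'
```

```text
clock: 10.55
position: [523.8, 107.6, 139.0]
tool_rot: [3.135, -0.005, -2.166]
ft_force: [-0.9, 0.0, -0.8]
width: 0.759
grasp_force: 66.6
clock: 10.8
position: [528.5, 108.7, 141.0]
tool_rot: [-3.14, 0.002, -2.165]
ft_force: [0.3, -0.8, -0.7]
width: 0.758
grasp_force: 66.6
```

```bash
python3 -m creep '[[60,0,0,-0.06,0],[60,0,0,-0.06,0],[60,0,0,0,0]]'; python3 -m creep '[[60,0,0,-0.06,0],[60,0,0,-0.06,0],[60,0,0,0,0]]'
```

```text
clock: 11.05
position: [527.9, 108.9, 136.2]
tool_rot: [-3.141, 0.0, -2.165]
ft_force: [-0.2, 0.7, -0.7]
width: 0.756
grasp_force: 66.6
clock: 11.3
position: [527.9, 109.0, 135.0]
tool_rot: [-3.14, 0.001, -2.164]
ft_force: [-6.6, -1.2, 19.2]
width: 0.757
grasp_force: 68.5
```

Contact at 19 N. Release and lift.

```bash
python3 -m creep '[[85,0,0,0.03,0],[85,0,0,0,0],[85,0,0,0,0],[85,0,0,0.3,0],[85,0,0,0.8,0],[85,0,0,0.9,0],[85,0,0,0.9,0],[85,0,0,0.9,0],[85,0,0,0.9,0],[85,0,0,0.6,0]]'
python3 - <<'E'
from h import *
ctrl.snapshot('wrist');o=ctrl.observe();im=ctrl.snapshot('wrist');cv2.imwrite('pics/w5.png',im[:,:,::-1]);print(o['clock'],o['position'],o['tool_rot'])
for d in ctrl.spot_in('coaster','wrist')[:1]+ctrl.spot_in('collar','wrist')[:1]:print(d)
E
```

```text
clock: 12.13
position: [528.2, 109.0, 295.4]
tool_rot: [-3.139, 0.002, -2.165]
ft_force: [1.3, -0.3, 0.4]
width: 0.997
grasp_force: 0.0
12.1833 [529.47530724 109.06968061 298.48862305] [-3.13542679  0.00501407 -2.16464073]
{'extent': [321.4, 201.9, 124.5, 105.9], 'p': 0.83}
{'extent': [323.9, 220.9, 98.8, 107.0], 'p': 0.66}
```

View pics/w5.png

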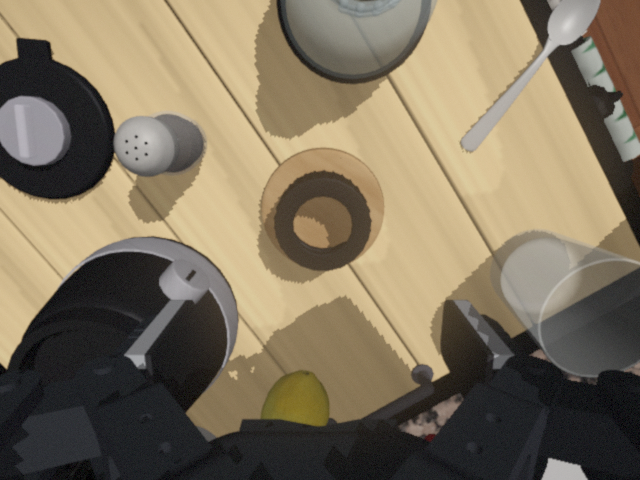

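The collar stands lip up on the coaster. Its disc is centred on about (323,221); the coaster spans columns 260–384 with its top at row 148. I check the offset and plan the ring grasp.

```bash
python3 - <<'E'
from h import *
from scipy.optimize import least_squares
o=ctrl.observe();print(o['position'])
def fit(r,z,L,R,T,ax):
    def f(p):
        P=np.array([proj((p[0]+r*np.cos(t),p[1]+r*np.sin(t),z),o) for t in np.linspace(0,6.28,80)])
        return [P[:,0].min()-L,P[:,0].max()-R,getattr(P[:,1],ax)()-T]
    s=least_squares(f,[528,109]);return s.x,s.fun
print(fit(48,60,260.5,384,148,'min'),fit(33.5,98,274.5,371.5,171,'min'))
E
```

```text
[527.85696146 108.93764568 292.61450435]
(array([524.90509977, 109.64860995]), array([-2.22270614,  2.21971837,  0.17335743])) (array([523.40062207, 107.75644897]), array([-2.23578098,  2.23924196,  0.14154879]))
```

```bash
python3 -m creep '[[85,-0.66,-0.724,0,0],[85,-0.66,-0.724,0,0],[85,-0.66,-0.724,0,0],[85,-0.66,-0.724,0,0],[85,-0.66,-0.724,0,0],[85,0,0,-0.6,0],[64,0,0,-0.6,0],[64,0,0,0,0],[64,0,0,0,0]]'
python3 - <<'E'
from h import *
ctrl.snapshot('wrist');o=ctrl.observe();im=ctrl.snapshot('wrist');cv2.imwrite('pics/w6.png',im[:,:,::-1]);print(o['clock'],o['position'],o['tool_rot'],o['width'])
for l in('ring','blade_unit'):
  for d in ctrl.spot_in(l,'wrist')[:1]:print(l,d)
for x,y in((428.5,.3),):
  for r,z in((24.5,163),(11.5,182)):
    P=np.array([proj((x+r*np.cos(t),y+r*np.sin(t),z),o) for t in np.linspace(0,6.28,90)]);print(P.min(0),P.max(0))
E
```

```text
clock: 13.08
position: [426.9, 0.5, 254.6]
tool_rot: [3.137, -0.002, -2.165]
ft_force: [0.5, 0.1, 0.7]
width: 0.75
grasp_force: 0.0
13.1333 [427.86237075   0.48634945 255.60656276] [ 3.13914903e+00 -1.12056772e-03 -2.16456654e+00] 0.7453687769617877
ring {'extent': [314.8, 282.5, 112.5, 103.8], 'p': 0.73}
blade_unit {'extent': [314.9, 284.2, 69.4, 102.4], 'p': 0.59}
[258.21466984 231.49513949] [373.76470245 339.1706792 ]
[285.57968606 278.22709935] [346.13211544 333.87737307]
```

View pics/w6.png

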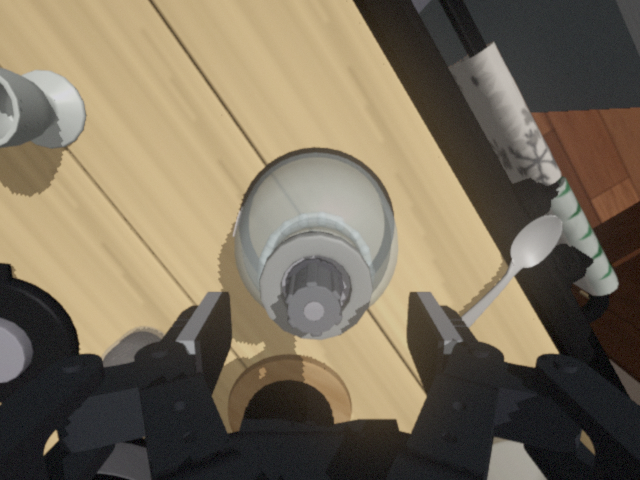

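The ring disc spans columns 258–370 and rows 233–338, within about 1 mm of the prediction. Next I descend and grip it.

```bash
python3 -m creep '[[64,0.02,-0.01,-0.6,0],[64,0,0,-0.43,0],[64,0,0,0,0],[60,0,0,0,0],[55,0,0,0,0],[45,0,0,0,0],[45,0,0,0,0],[45,0,0,0,0]]'
```

```text
clock: 13.95
position: [429.9, 0.0, 227.2]
tool_rot: [-3.14, 0.001, -2.164]
ft_force: [-1.7, 1.1, 7.0]
width: 0.541
grasp_force: 53.0
```

```bash
python3 -m creep '[[45,0,0,0.1,0],[45,0,0,0.2,0],[45,0,0,0.3,0],[45,0,0,0.4,0],[45,0,0,0.4,0],[45,0,0,0.5,0],[45,0,0,0,0]]'
python3 - <<'E'
from h import *
im=ctrl.snapshot('side');w=ctrl.snapshot('wrist')
cv2.imwrite('pics/s7.png',np.hstack([cv2.resize(im[140:340,220:420],(400,400)),cv2.resize(w[150:470,160:480],(400,400))])[:,:,::-1])
E
```

```text
clock: 14.53
position: [430.9, -0.2, 285.7]
tool_rot: [-3.137, 0.002, -2.165]
ft_force: [1.0, 0.2, -0.5]
width: 0.538
grasp_force: 52.7
```

View pics/s7.png

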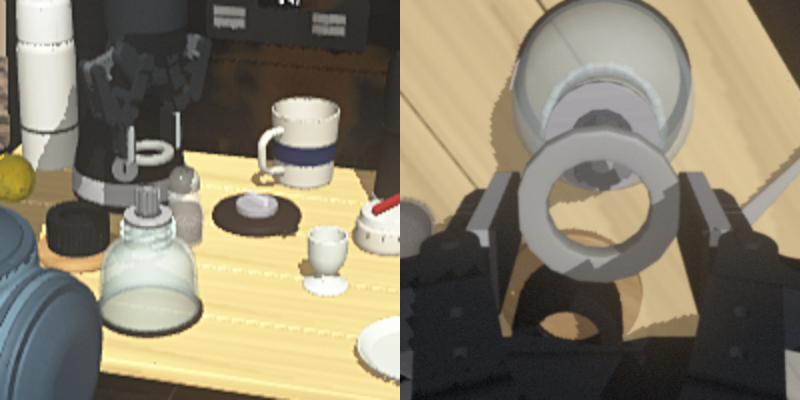

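The gripper holds the ring and the blade unit is still seated on the jar. Next, over the dish.

```bash
python3 -m creep '[[45,-0.077,-0.89,0,0],[45,-0.077,-0.89,0,0],[45,-0.077,-0.89,0,0],[45,-0.077,-0.89,0,0],[45,-0.077,-0.89,0,0],[45,-0.077,-0.89,0,0],[45,-0.077,-0.89,0,0],[45,-0.077,-0.89,0,0],[45,-0.077,-0.89,0,0],[45,-0.077,-0.89,0,0]]'; python3 -m creep '[[45,0,0,-0.5,0],[45,0,0,0,0]]'
python3 - <<'E'
from h import *
ctrl.snapshot('wrist');o=ctrl.observe();im=ctrl.snapshot('wrist');cv2.imwrite('pics/w8.png',im[:,:,::-1]);print(o['clock'],o['position'],o['tool_rot'],o['width'])
for d in ctrl.spot_in('dish','wrist')[:1]+ctrl.mark_of('dish','wrist')[:1]:print(d)
P=np.array([proj((406+60*np.cos(t),-267+60*np.sin(t),63),o) for t in np.linspace(0,6.28,90)]);print(P.min(0),P.max(0))
E
```

```text
clock: 15.47
position: [405.3, -268.0, 281.3]
tool_rot: [3.14, 0.0, -2.165]
ft_force: [0.4, 0.0, -0.3]
width: 0.539
grasp_force: 52.7
clock: 15.63
position: [404.8, -267.5, 264.4]
tool_rot: [3.137, 0.001, -2.167]
ft_force: [-0.8, 1.7, -1.2]
width: 0.534
grasp_force: 52.7
15.6833 [ 404.80458763 -266.45960107  265.27034055] [ 3.13667063e+00  8.08430738e-04 -2.16587756e+00] 0.5413940908692254
{'extent': [309.8, 222.1, 173.6, 170.0], 'p': 0.83}
{'uv': [307.1, 222.1], 'p': 0.9}
[226.44718758 134.01777776] [403.03796651 305.74548626]
```

View pics/w8.png

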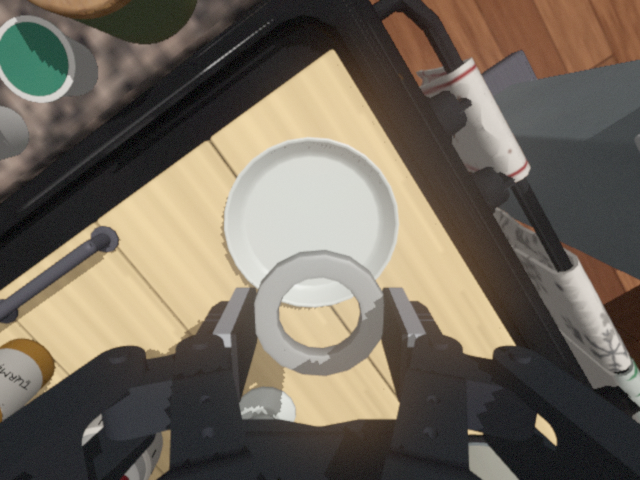

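The dish rim spans columns 225–397 and rows 138–307, about 3 mm from the predicted centre.

```bash
python3 -m creep '[[45,0.08,0,-0.8,0],[45,0,0,-0.9,0],[45,0,0,-0.9,0],[45,0,0,-0.9,0],[45,0,0,-0.8,0],[45,0,0,-0.3,0],[45,0,0,0,0],[45,0,0,0,0]]'; python3 -m creep '[[45,0,0,-0.05,0],[45,0,0,0,0],[45,0,0,0,0]]'
```

```text
clock: 16.5
position: [408.8, -266.7, 130.0]
tool_rot: [3.142, 0.0, -2.164]
ft_force: [-0.0, -1.3, -0.0]
width: 0.542
grasp_force: 52.7
clock: 16.75
position: [409.3, -267.7, 129.2]
tool_rot: [-3.139, -0.0, -2.165]
ft_force: [-1.0, -0.4, 0.9]
width: 0.537
grasp_force: 52.7
```

```bash
python3 -m creep '[[45,0,0,-0.06,0],[45,0,0,0,0]]'; python3 -m creep '[[45,0,0,-0.05,0],[45,0,0,0,0]]'
```

```text
clock: 16.92
position: [408.7, -267.2, 126.4]
tool_rot: [-3.141, -0.0, -2.165]
ft_force: [0.3, 0.2, -0.5]
width: 0.54
grasp_force: 52.7
clock: 17.08
position: [408.7, -267.2, 125.3]
tool_rot: [-3.141, -0.0, -2.165]
ft_force: [-1.6, 2.5, 5.9]
width: 0.544
grasp_force: 53.5
```

```bash
python3 -m creep '[[52,0,0,0.02,0],[56,0,0,0.05,0],[60,0,0,0.05,0],[62,0,0,0.2,0],[62,0,0,0.7,0],[62,0,0,0.9,0],[62,0,0,0.9,0],[62,0,0,0.9,0],[62,0,0,0.9,0],[62,0,0,0.5,0]]'
python3 - <<'E'
from h import *
ctrl.snapshot('wrist');o=ctrl.observe();im=ctrl.snapshot('wrist');cv2.imwrite('pics/w9.png',im[:,:,::-1]);print(o['clock'],o['position'],o['tool_rot'],o['width'])
E
```

```text
clock: 17.92
position: [409.2, -267.5, 281.8]
tool_rot: [-3.137, -0.0, -2.165]
ft_force: [1.7, -0.3, -0.2]
width: 0.721
grasp_force: 0.0
17.9667 [ 410.04811711 -268.28882393  283.74450294] [-3.13385551e+00 -8.94602936e-04 -2.16469081e+00] 0.7247007604794862
```

View pics/w9.png

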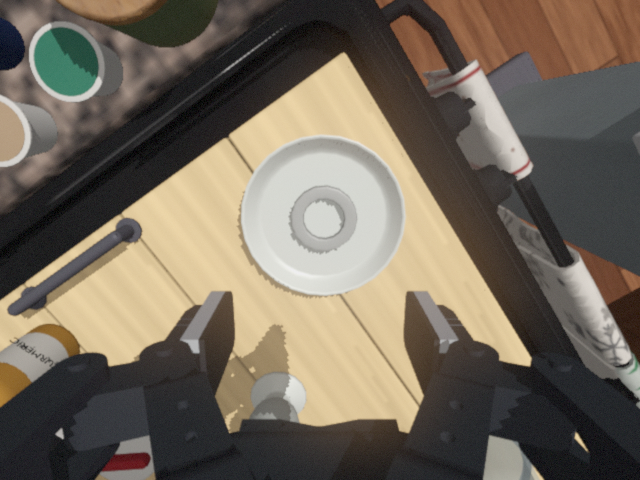

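The ring lies flat near the middle of the dish, at (323,218) with the dish centre at (323,216). Back to the jar for the blade unit.

```bash
python3 -m creep '[[62,0.068,0.89,0,0],[62,0.068,0.89,0,0],[62,0.068,0.89,0,0],[62,0.068,0.89,0,0],[62,0.068,0.89,0,0],[62,0.068,0.89,0,0],[62,0.068,0.89,0,0],[62,0.068,0.89,0,0],[62,0.068,0.89,0,0],[62,0.068,0.89,0,0]]'; python3 -m creep '[[50,0,0,-0.4,0],[45,0,0,0,0],[45,0,0,0,0]]'
python3 - <<'E'
from h import *
ctrl.snapshot('wrist');o=ctrl.observe();im=ctrl.snapshot('wrist');cv2.imwrite('pics/w10.png',im[:,:,::-1]);print(o['clock'],o['position'],o['tool_rot'],o['width'])
for r,z in((23.5,156),(11.5,182)):
    P=np.array([proj((429+r*np.cos(t),0+r*np.sin(t),z),o) for t in np.linspace(0,6.28,90)]);print(P.min(0),P.max(0))
E
```

```text
clock: 18.85
position: [428.1, 1.4, 277.1]
tool_rot: [3.14, -0.001, -2.165]
ft_force: [0.7, 0.1, -0.1]
width: 0.724
grasp_force: 0.0
clock: 19.1
position: [427.8, 0.3, 264.9]
tool_rot: [3.139, -0.002, -2.164]
ft_force: [-0.8, 0.0, -0.7]
width: 0.528
grasp_force: 0.0
19.15 [ 4.28262446e+02 -1.80559972e-01  2.65526090e+02] [ 3.13993202e+00 -1.01944416e-03 -2.16506604e+00] 0.526704626700178
[265.92091249 224.81299637] [367.22019093 320.06980983]
[287.90176702 269.94474615] [344.93332943 322.71503578]
```

View pics/w10.png

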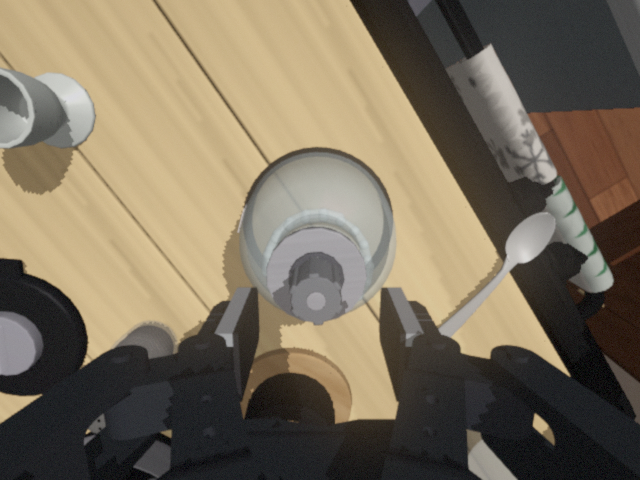

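The coupling top is at (316,298) and the flange spans columns 267–369, both as predicted.

```bash
python3 -m creep '[[45,0,0,-0.5,0],[45,0,0,-0.53,0],[45,0,0,0,0],[38,0,0,0,0],[30,0,0,0,0],[18,0,0,0,0],[15,0,0,0,0],[15,0,0,0,0],[15,0,0,0,0]]'
```

```text
clock: 19.95
position: [429.6, -0.3, 236.5]
tool_rot: [-3.139, 0.0, -2.165]
ft_force: [-1.3, -1.1, 6.1]
width: 0.221
grasp_force: 58.7
```

```bash
python3 -m creep '[[15,0,0,0.1,0],[15,0,0,0.3,0],[15,0,0,0.5,0],[15,0,0,0.6,0],[15,0,0,0.3,0],[15,0,0,0,0]]'
python3 - <<'E'
from h import *
im=ctrl.snapshot('side');w=ctrl.snapshot('wrist')
cv2.imwrite('pics/s11.png',np.hstack([cv2.resize(im[140:340,220:420],(400,400)),cv2.resize(w[150:470,160:480],(400,400))])[:,:,::-1])
E
```

```text
clock: 20.45
position: [430.3, -0.1, 291.6]
tool_rot: [-3.138, 0.002, -2.165]
ft_force: [0.2, 0.3, -0.9]
width: 0.219
grasp_force: 58.7
```

View pics/s11.png

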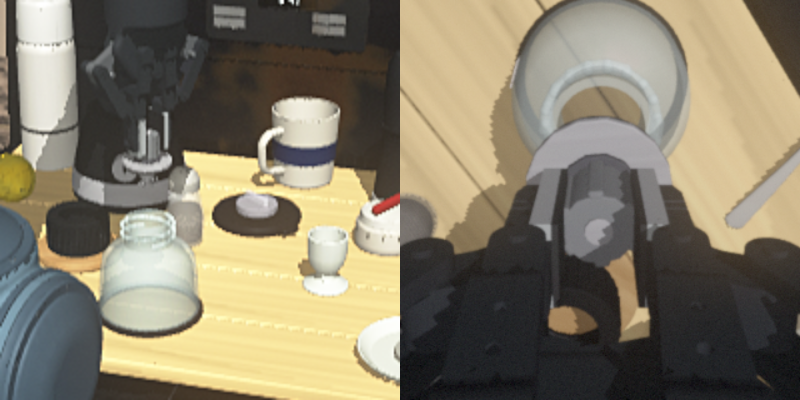

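```bash
python3 -m creep '[[15,0.54,-0.87,0,0],[15,0.54,-0.87,0,0],[15,0.54,-0.87,0,0],[15,0.54,-0.87,0,0],[15,0.54,-0.87,0,0],[15,0.54,-0.87,0,0],[15,0,0,-0.5,0],[15,0,0,0,0],[15,0,0,0,0]]'
python3 - <<'E'
from h import *
ctrl.snapshot('wrist');o=ctrl.observe();im=ctrl.snapshot('wrist');cv2.imwrite('pics/w12.png',im[:,:,::-1]);print(o['clock'],o['position'],o['tool_rot'],o['width'])
for d in ctrl.spot_in('egg_cup','wrist')[:1]+ctrl.mark_of('egg_cup','wrist')[:1]:print(d)
for r,z in((21,108),(18,108),(24,50)):
    P=np.array([proj((526+r*np.cos(t),-157+r*np.sin(t),z),o) for t in np.linspace(0,6.28,90)]);print(P.min(0),P.max(0))
E
```

```text
clock: 21.3
position: [524.7, -156.0, 272.2]
tool_rot: [3.136, -0.001, -2.165]
ft_force: [-0.4, -0.5, -1.8]
width: 0.221
grasp_force: 58.9
21.35 [ 524.93196928 -155.76054081  273.12841781] [ 3.13789439e+00 -4.10339061e-04 -2.16435647e+00] 0.2181291028903169
{'extent': [312.0, 220.9, 69.0, 72.4], 'p': 0.93}
{'uv': [313.0, 215.4], 'p': 0.69}
[279.08164129 204.27136706] [349.85589809 272.38016329]
[284.1455447  209.34610471] [344.80553538 267.71709793]
[282.00717429 184.57515329] [347.83799727 248.84731837]
```

View pics/w12.png

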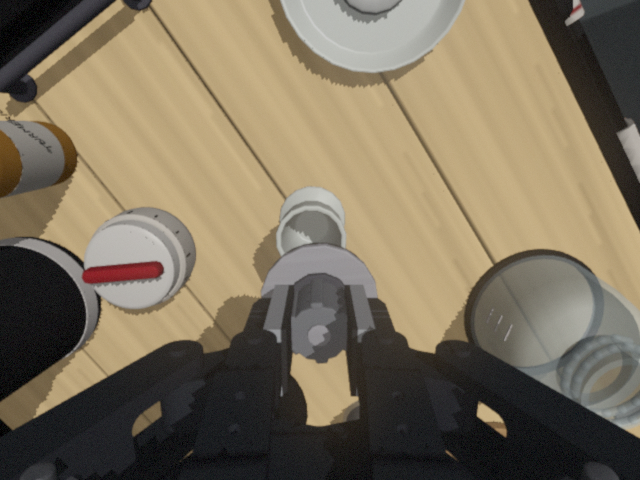

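```bash
python3 - <<'E'
from h import *
o=ctrl.observe();print(o['position'])
o=dict(position=np.array([526.2,-156.6,274.2]),tool_rot=np.array([3.14159,0,-2.165]))
c=274.2-85.2
P=np.array([proj((526.2+23.5*np.cos(t),-156.6+23.5*np.sin(t),c+6),o) for t in np.linspace(0,6.28,90)]);print('flange',P.min(0),P.max(0))
from scipy.optimize import least_squares
def f(p):
    P=np.array([proj((p[0]+21*np.cos(t),p[1]+21*np.sin(t),108),o) for t in np.linspace(0,6.28,90)])
    Q=np.array([proj((p[0]+24*np.cos(t),p[1]+24*np.sin(t),51),o) for t in np.linspace(0,6.28,90)])
    return [P[:,0].min()-277,P[:,0].max()-347,P[:,1].min()-203,Q[:,1].min()-186,Q[:,0].min()-279,Q[:,0].max()-345]
s=least_squares(f,[526,-157]);print(s.x,s.fun)
E
```

```text
[ 525.79474478 -155.77005562  274.68750829]
flange [258.12709265 242.35967869] [377.87419257 352.93466422]
[ 529.38967371 -159.0652029 ] [-0.81607799 -0.34643461  1.10103688 -1.32232211  0.80567629  0.61723903]
```

The cup rim spans columns 277–347 with its top at row 203. The held flange is at columns 262–377, so the tool needs about +3.4, −2.7 mm. I shift it and lower to just above the rim.

```bash
python3 -m creep '[[15,0.11,-0.09,-0.6,0],[15,0,0,-0.6,0],[15,0,0,-0.5,0],[15,0,0,0,0],[15,0,0,0,0]]'
python3 - <<'E'
from h import *
o=ctrl.observe();im=ctrl.snapshot('side');w=ctrl.snapshot('wrist');print(o['position'])
cv2.imwrite('pics/s13.png',np.hstack([cv2.resize(im[200:300,340:440],(400,400),interpolation=cv2.INTER_CUBIC),cv2.resize(w[100:420,160:480],(400,400))])[:,:,::-1])
E
```

```text
clock: 21.92
position: [528.8, -158.5, 223.3]
tool_rot: [3.14, -0.0, -2.164]
ft_force: [-0.4, -0.2, -0.6]
width: 0.218
grasp_force: 58.9
[ 528.7602084  -158.52710557  223.25453901]
```

View pics/s13.png

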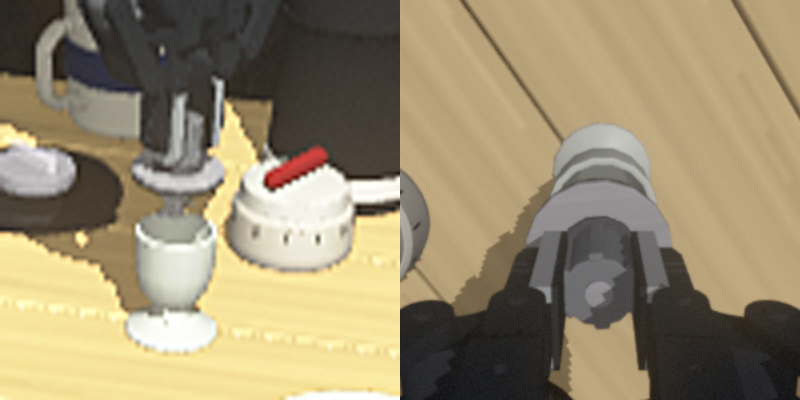

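In the side view the flange (column 178) is centred over the cup rim (column 175, 4x zoom). In the wrist view they agree to about 1 mm. Next, lower.

```bash
python3 -m creep '[[15,0,0,-0.3,0],[15,0,0,-0.3,0],[15,0,0,-0.2,0],[15,0,0,-0.08,0],[15,0,0,0,0]]';python3 -m creep '[[15,0,0,-0.06,0],[15,0,0,0,0],[15,0,0,0,0]]'
```

```text
clock: 22.43
position: [528.7, -159.0, 195.6]
tool_rot: [3.139, -0.0, -2.165]
ft_force: [-0.2, -0.2, -0.7]
width: 0.216
grasp_force: 58.9
clock: 22.68
position: [529.6, -159.4, 195.2]
tool_rot: [-3.141, 0.0, -2.165]
ft_force: [-0.2, -0.3, -1.1]
width: 0.218
grasp_force: 58.9
```

```bash
python3 -m creep '[[15,0,0,-0.05,0],[15,0,0,0,0],[15,0,0,0,0]]';python3 -m creep '[[15,0,0,-0.04,0],[15,0,0,0,0],[15,0,0,0,0]]'
```

```text
clock: 22.93
position: [529.8, -159.4, 194.7]
tool_rot: [-3.14, 0.0, -2.165]
ft_force: [-2.1, 0.2, 6.2]
width: 0.219
grasp_force: 59.5
clock: 23.18
position: [529.9, -159.5, 194.6]
tool_rot: [-3.139, 0.0, -2.165]
ft_force: [-5.0, 1.4, 11.5]
width: 0.212
grasp_force: 60.4
```

Seated at 11 N, at the expected height. Open gently and lift.

```bash
python3 -m creep '[[15,0,0,0.05,0],[22,0,0,0,0],[28,0,0,0,0],[36,0,0,0,0],[42,0,0,0.05,0],[45,0,0,0.3,0],[45,0,0,0.7,0],[45,0,0,0.9,0],[45,0,0,0.9,0],[45,0,0,0.5,0]]'
python3 - <<'E'
from h import *
ctrl.snapshot('wrist');o=ctrl.observe();im=ctrl.snapshot('side');w=ctrl.snapshot('wrist');print(o['clock'],o['position'])
cv2.imwrite('pics/s14.png',np.hstack([cv2.resize(im[180:340,260:460],(500,400),interpolation=cv2.INTER_CUBIC),cv2.resize(w[80:420,190:445],(300,400))])[:,:,::-1])
E
```

```text
clock: 24.02
position: [530.2, -159.6, 298.1]
tool_rot: [-3.138, 0.001, -2.165]
ft_force: [0.2, -0.8, -0.6]
width: 0.528
grasp_force: 0.0
24.0667 [ 531.21428791 -160.03778599  300.43600274]
```

View pics/s14.png

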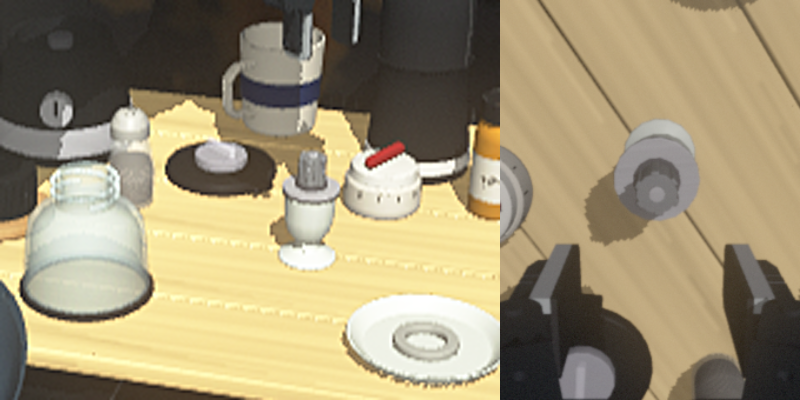

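The blade unit sits level and centred on the egg cup, and the ring lies flat in the dish. The collar was checked on the coaster earlier. Handing in.

```bash
python3 -c "
from cell import ctrl
print(ctrl.sign_off())"
```

```text
the job is handed in; nothing more can be done
None
```

The job is handed in after about 24 s of the 90 s allowed: the collar is lip up on the coaster (about 3 mm off centre), the ring flat in the dish, the blade unit level in the egg cup, and the glass and salt shaker not touched; no verdict was returned.

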